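# Switch on and raise the parcel label camera

### The job

Switch on the label camera: twist the black spring-return knob on the blue power box clockwise to its stop, then let go so that it springs back. After that squeeze the orange release button in the white grip of the telescoping camera stand, pull the camera straight up past the first stop to the second stop, and finish holding it there, fully extended with the button still squeezed; the mast sinks when let go, so do not let go. Leave the parcels and the other loose things on the table where they are.

Things in the scene. Friction and masses are not known exactly. Their poses are not given: they have to be found in the camera images.
- head_grip (a point): Grip point on the mast axis in the white grip block (44 x, 34 y, 64 mm z; from 37 mm below this point to 27 above) topping the telescoping stand; 162 mm over the table when down. z up; +y to the side with the orange button (the -y side is bare); a white camera arm runs 135 mm along -x, its top 34 mm below this point, with a black camera, 52 mm diameter, at its end.
- button_face (a point): Middle of the outer face of the orange release button, a tab 26 (x) by 36 mm (z) in the +y side of the white block, level with head_grip. Unpressed it stands 9 mm proud (26 mm from the mast axis); about 6 N push it fully in (7 mm). Squeezing the block across its y sides (43 mm over block and button, 36 mm pressed) with 20 N or more presses it.
- release_button (a joint): Travel of the release button in m: 0 = out, 0.007 = fully in. Springs back when let go. While it is out, a steel foot under a ledge locks the lowered mast down (it rises only 1.5 mm); from 0.0045 on the mast is free.
- upper_section (a joint): Height in m by which the mast's upper section (thin steel tube, carries the head) is drawn out of the lower one: 0 = down, 0.07 = its stop (the FIRST stop). It moves first, at 5 to 7 N of pull. A spring and its weight pull it back when let go.
- lower_section (a joint): Height in m of the mast's lower section (aluminium tube) drawn out of the fixed sleeve: 0 = down, 0.07 = its stop, the mast's SECOND stop. It starts to move when the upper one is at its stop and the pull rises to about 10 to 12 N; it sinks back when let go. At the second stop the head is 140 mm higher than at the start (head_grip at 302 mm), straight up.
- camera_head: The head as one rigid part: grip block, camera arm and camera, with the button in it. Its origin is on the mast axis 42 mm below head_grip, axes as for head_grip. About 0.25 kg.
- stand: Stand, fixed to the table: grey base 150 (x) by 130 (y) by 18 mm with an upright dark sleeve in its middle, 24 mm diameter, top 100 mm over the table. A grey latch bracket on the +y side of the sleeve is 107 mm high and reaches 35 mm from the axis. Origin on the table under the mast; axes as for the head.
- power_box: Camera power box, fixed to the table: blue box 130 (x) by 120 (y) by 50 mm with the black power knob in the middle of its top. Origin at the centre of its underside. A white dot beside the knob marks the knob's rest, a green dot its stop.
- knob_grip (a point): Point on the knob's axis at which to grip it, 82 mm above the table: the black bar on the knob is 44 mm long (x of this point, which turns with the knob), 14 mm wide (y) and 30 mm high, from 64 to 94 mm above the table.
- knob_bar: The black grip bar of the power knob (turns with the knob). Origin on the axis at the bar's foot, 64 mm above the table.
- power_knob (a joint): Angle of the power knob in rad: 0 = rest (bar along the box's x), grows clockwise seen from above, 1.0 = the stop. A spring (0.05 to 0.11 N m) turns it back to 0 when released.
- parcel: Bystander: brown carton 120 by 160 by 50 mm lying under the camera, loose. Origin: centre of underside.
- small_carton: Bystander: brown carton 140 by 100 by 70 mm, loose. Origin: centre of underside.
- mailer: Bystander: flat white package 200 by 150 by 35 mm with rounded edges, loose. Origin: centre of underside.
- mug: Bystander: blue mug, 82 mm diameter, 90 mm high, loose. Origin: centre of underside.
- tape_roll: Bystander: amber roll of tape, 100 mm diameter, 48 mm high, lying flat, loose. Origin: centre of underside.
- marker: Bystander: red marker with black cap, 140 by 14 mm, lying, loose. Origin: on its underside at mid length.
- scanner: Bystander: black and grey handheld barcode scanner lying flat, about 100 by 140 by 32 mm, loose. Origin: under its handle.
Not all that is in view belongs to the job. Leave any pink or yellow look-alike of the power_box alone.

How it is judged:
By the outcome, as a careful person would: the job done as asked, in the order asked, and still so for the second after the job is handed in, while the arm keeps its last pose, push and grip.
It also fails if it takes over 51 s, if anything falls off the work surface, if the arm or the gripper's body presses on something with over 40 N, if the wrist force passes 120 N, or if a joint passes its speed limit or range.

### The arm

A 7-joint arm with a two-finger parallel gripper is mounted at the origin on the work surface. World frame = base frame: x ahead of the robot, y to its left, z up, the work surface at z = 0. Lengths are in m, angles in rad, forces in N, time in s.
With the tool pointing down it reaches from about 0.425 to 0.875 m from the base axis. Payload 8.4 kg.
Tool frame: the origin (TCP) lies on the centre line of the jaws, within the pads' length; the fingertips stand 19 mm ahead of it and the grasp point (between the pads) is the TCP; z points along the fingers, y is the line along which they close (so a half turn about z gives the same grasp; the last joint's range is limited). The gripper opens to 87 mm and grips with 3 to 60 N. Pads are 19 mm wide; open, the fingers measure 117 mm over their backs; the gripper's body (75 mm by 190 mm) begins 51 mm behind the grasp point.
Start: joints at [1.028, 0.333, 0.04, 1.465, -0.013, 1.343, -0.059], TCP at [0.279, -0.587, 0.242] pointing down, gripper open.
Joint ranges: [-2.58, 2.58], [-0.38, 2.09], [-1.3, 1.39], [0.25, 2.4], [-1.5, 4.64], [0.08, 2.09], [-2.65, 2.65]. Speed limits (rad/s): [2.22, 2.22, 2.79, 2.79, 3.14, 3.14, 3.14].

### API

Orientations are given as [roll, pitch, yaw] about the fixed x, y, z axes, in that order (R = Rz(yaw) Ry(pitch) Rx(roll)).
In Python, from rig import get_state, read_camera, job_done gives the robot as it stands.
- The arm moves only by the shell command python3 -m crank 'ROWS' [FORCE]. ROWS is JSON, a list that holds one entry, the list of rows, each a list of 7 numbers: the shift along the tool's x, y, z in mm, then the turn, a rotation vector about the tool's x, y, z in degrees, then the opening, from -1 (shut) to 1 (fully open), so that 0 is half open. A call has 1 to 5 rows; each row shifts and turns the commanded pose from where the row before left it, along the tool's axes as they then stand; what a row does not reach is not made up. A row lasts 1/12 s, in which the tool goes at most 41.7 mm and 7.16 degrees, less where a joint would pass 70% of its speed; a pose out of reach is approached as far as the arm can. A call is refused whole if a number of a shift passes 41.7 or a number of a turn 7.16, either way. A call with a gripper value outside its range is refused whole. The fingers move at their own pace and stop on an object; FORCE is the grip in N (left out, the last holds). Time passes only in rows, so rows that do not move let the fingers close. It gives the time, the measured TCP pose, the force, the opening and the grip force at its end, in the units of the state.
- get_state(): the state, without advancing time (a new reading comes with each control period).
- read_camera(name): name is "side" or "top"; returns a dict with "frame" (420x560x3 uint8, blue, green, red), "z_map" (420x560 float32, m along the optical axis (not along the pixel's ray), 0 where there is no reading), "fx", "fy", "cx", "cy" (pixels), "R" (3x3) and "t" (3): a world point X has camera coordinates R X + t. Camera axes: x right, y down, z forward; pixel columns grow to the right and rows downward; lengths in m; the calibration is good to about 2 mm. A picture is of the moment at which its call begins.
- job_done(): hands the job in; it is judged then, once.
The state is a dict: "time": time; "joints": joint angles; "dq": joint speeds; "effort": joint torques, N m; "position": TCP position; "tcp_rot": TCP orientation; "contact_force": force on the tool from outside, world axes, zero at the start; "moment": the same for the moment, N m; "width": finger opening in m; "grip_force": force on a finger pad.
Only numpy, scipy, OpenCV 4.12 (cv2) and the standard library are available. Lean on these libraries where they do the work, as an engineer would, in place of code of your own. Each camera call takes 0.05 s, during which the arm holds its last target. There are 200 camera calls.

## Working session

There is one attempt and no reset: what is moved stays moved. The work goes in short steps, Python scripts to look and compute and a shell command to move; the robot and the scene stay as the last step left them, time stands still between calls to the robot, and variables do not carry over. Pictures are saved under pics/ and viewed, at most 10 in all, crops included, and the job is handed in when it is done.

```bash
mkdir -p pics
python3 - <<'E'
from rig import *
import cv2,numpy as np
print(get_state())
for n in("top","side"):
    c=read_camera(n);cv2.imwrite(f"pics/{n}0.png",c["frame"]);np.savez(f"{n}0.npz",**c)
    print(n,c["fx"],c["cx"],c["cy"],c["R"].round(3).tolist(),c["t"].round(3).tolist())
E
```

```text
{'time': 0.0, 'joints': array([ 1.02778317,  0.33392877,  0.03989589,  1.46629215, -0.01336978,
        1.34327625, -0.05851911]), 'dq': array([-0.00060481, -0.00071078,  0.00108122, -0.00029245,  0.00037404,
        0.00129972, -0.00027794]), 'effort': array([-5.32430495e-04, -6.56366158e+01,  1.33507926e+00, -4.03796124e+01,
       -5.97143476e-02,  4.51388571e-02,  1.58450275e-04]), 'position': array([ 0.27886522, -0.58665317,  0.24063779]), 'tcp_rot': array([-3.13996038e+00,  1.48543376e-04,  4.43762625e-01]), 'contact_force': array([-0.0769686 , -0.34971329,  0.55707641]), 'moment': array([0.03037754, 0.02062652, 0.0318285 ]), 'grip_force': 0.0, 'width': 0.08703107066831801}
top 486.96936341418706 279.7074425403692 203.1938525848217 [[-0.02, -1.0, -0.009], [-0.998, 0.021, -0.053], [0.053, 0.008, -0.999]] [-0.074, 0.543, 1.762]
side 527.9865461230489 275.00744745613883 210.0026913758929 [[0.828, -0.561, -0.005], [-0.442, -0.647, -0.622], [0.346, 0.517, -0.783]] [-0.494, 0.232, 1.599]
```

View pics/top0.png

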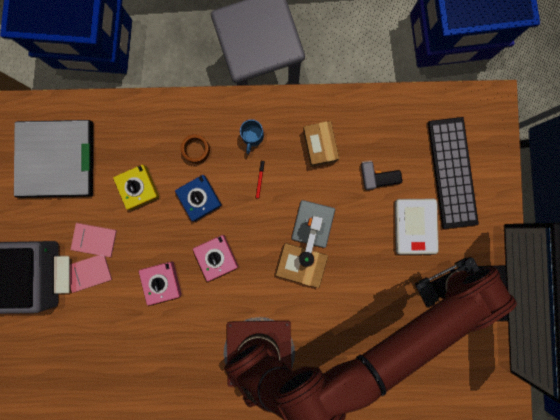

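View pics/side0.png

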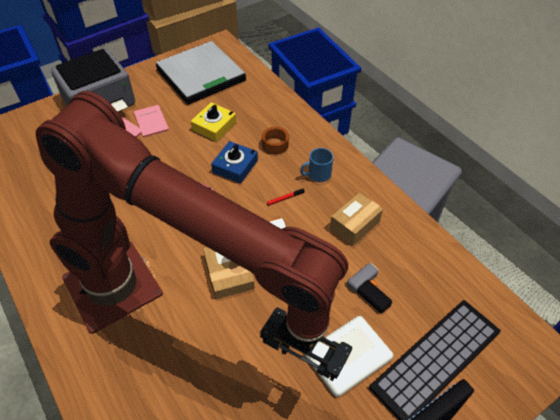

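The top view shows four knob boxes: yellow at (135,187), pink at (215,258) and (159,284), and blue at (198,198). The blue one fits the description. The stand head is at about (315,222), with its camera at (306,259). Next I measure both and confirm with one crop.

```bash
cat > h.py <<'E'
import numpy as np,cv2
def ray(c,u,v,z):
    d=c["R"].T@np.array([(u-c["cx"])/c["fx"],(v-c["cy"])/c["fy"],1.]);o=-c["R"].T@c["t"]
    return o+d*(z-o[2])/d[2]
def pts(c):
    v,u=np.mgrid[:420,:560];z=c["z_map"]
    P=np.stack([(u-c["cx"])/c["fx"]*z,(v-c["cy"])/c["fy"]*z,z],-1)
    return (P-c["t"])@c["R"]
E
python3 - <<'E'
from h import *
c=dict(np.load("top0.npz"));f=c["frame"];hsv=cv2.cvtColor(f,cv2.COLOR_BGR2HSV);P=pts(c)
def roi(m,u0,u1,v0,v1):
    r=np.zeros(m.shape,np.uint8);r[v0:v1,u0:u1]=m[v0:v1,u0:u1];return r
# blue box, top face by height
m=roi((cv2.inRange(hsv,(100,120,40),(130,255,255))>0)&(P[...,2]>.035)&(P[...,2]<.065),165,232,165,232)
m=cv2.morphologyEx(m.astype(np.uint8),cv2.MORPH_CLOSE,np.ones((25,25)))
k=max(cv2.findContours(m,0,1)[0],key=cv2.contourArea)
q=np.array([ray(c,*p[0],.05)[:2] for p in k],np.float32)
r=cv2.minAreaRect(q);print("box rect",r,cv2.boxPoints(r).round(3).tolist())
def rep(n,m,z):
    v,u=np.nonzero(m); print(n,len(u),u.mean().round(1),v.mean().round(1),ray(c,u.mean(),v.mean(),z).round(4), "depth z",np.median(P[...,2][m>0]).round(3))
b=roi((P[...,2]>.08)&(P[...,2]<.105),175,222,175,222);rep("bar",b,.094)
v,u=np.nonzero(b);q=np.array([ray(c,x,y,.094)[:2] for x,y in zip(u,v)],np.float32);print(cv2.minAreaRect(q))
h=roi((P[...,2]>.178)&(P[...,2]<.2),285,340,200,275);rep("headtop",h,.189)
v,u=np.nonzero(h);q=np.array([ray(c,x,y,.189)[:2] for x,y in zip(u,v)],np.float32);r=cv2.minAreaRect(q);print(r)
o=roi(cv2.inRange(hsv,(3,150,150),(20,255,255)),300,330,205,240);rep("orange",o,.18)
cam=roi((hsv[...,2]<60)&(P[...,2]>.1),290,325,245,275);rep("camera",cam,.128)
g=roi(cv2.inRange(hsv,(45,90,60),(85,255,255)),175,222,175,222)
if g.any():rep("green",g,.05)
a=cv2.resize(f[165:232,165:232],(0,0),fx=6,fy=6,interpolation=3);d=cv2.resize(f[195:275,270:350],(402,402),interpolation=3)
cv2.imwrite("pics/crop.png",np.hstack([a,d[:402]]))
E
```

```text
box rect ((0.5659986734390259, 0.20917575061321259), (0.12841621041297913, 0.11817295849323273), 28.79248046875) [[0.48100000619888306, 0.23000000417232513], [0.5379999876022339, 0.12600000202655792], [0.6510000228881836, 0.18799999356269836], [0.593999981880188, 0.2919999957084656]]
bar 56 194.9 196.8 [0.566  0.2102 0.094 ] depth z 0.094
((0.5653600692749023, 0.21005141735076904), (0.04404224082827568, 0.015585140325129032), 25.83230209350586)
headtop 157 315.2 223.0 [ 0.4652 -0.2011  0.189 ] depth z 0.188
((0.465925008058548, -0.19901256263256073), (0.042881786823272705, 0.043800558894872665), 74.5661392211914)
orange 15 309.9 220.9 [ 0.4724 -0.1843  0.18  ] depth z 0.18
camera 157 305.7 258.8 [ 0.345  -0.1699  0.128 ] depth z 0.133
green 5 190.8 208.6 [0.5271 0.2336 0.05  ] depth z 0.052
```

View pics/crop.png

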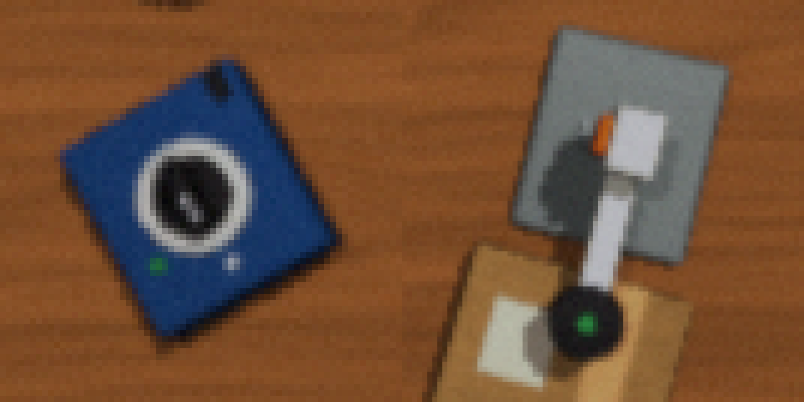

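The crop confirms the blue box. Its white rest dot is at crop (232,262) and its green stop dot at (158,265), so the knob is clockwise from white to green. The measured rectangle is 128×118 mm with the centre at (0.566, 0.209), and the bar is 44×15 mm at about 28°. The orange button is on the +y side of the head (left in the image), and the head's yaw is about −14°. I'll raise the arm and cross to the knob.

```bash
python3 -m crank '[[[0,0,-30,0,0,0,1],[0,0,-30,0,0,0,1],[0,0,-30,0,0,0,1],[28,-28,0,0,0,0,1],[28,-28,0,0,0,0,1]]]' 20
for i in 1; do :; done
python3 -m crank '[[[28,-28,0,0,0,0,1],[28,-28,0,0,0,0,1],[28,-28,0,0,0,0,1],[28,-28,0,0,0,0,1],[28,-28,0,0,0,0,1]]]'
```

```text
time: 0.52
position: [0.3048, -0.5137, 0.3328]
tcp_rot: [3.139, 0.0, 0.44]
contact_force: [1.2, 0.1, 0.0]
width: 0.0872
grip_force: 0.0
time: 0.93
position: [0.372, -0.3238, 0.3313]
tcp_rot: [-3.141, 0.0, 0.444]
contact_force: [1.7, 0.6, 0.4]
width: 0.0869
grip_force: 0.0
```

```bash
python3 -m crank '[[[28,-28,0,0,0,0,1],[28,-28,0,0,0,0,1],[28,-28,0,0,0,0,1],[28,-28,0,0,0,0,1],[28,-28,0,0,0,0,1]]]' >/dev/null
python3 -m crank '[[[28,-28,0,0,0,0,1],[28,-28,0,0,0,0,1],[28,-28,0,0,0,0,1],[28,-28,0,0,0,0,1],[28,-28,0,0,0,0,1]]]' >/dev/null
python3 -m crank '[[[28,-28,0,0,0,0,1],[28,-28,0,0,0,0,1],[28,-28,0,0,0,0,1],[20,-15,0,0,0,0,1],[0,0,0,0,0,0,1]]]'
python3 -c "from rig import *;print(get_state()['joints'])"
python3 -m crank '[[[0,0,0,0,0,-7,1],[0,0,0,0,0,-7,1],[0,0,0,0,0,0,1]]]'
python3 -c "from rig import *;print(get_state()['joints'])"
```

```text
time: 2.18
position: [0.5559, 0.1871, 0.3304]
tcp_rot: [-3.138, 0.0, 0.45]
contact_force: [-0.9, -0.3, 0.1]
width: 0.0871
grip_force: 0.0
[ 0.17569942  0.23955742 -0.69433546  1.45317485  0.14915644  1.503815
 -1.63493699]
time: 2.43
position: [0.5559, 0.181, 0.3311]
tcp_rot: [-3.141, 0.001, 0.694]
contact_force: [0.6, -0.3, 0.6]
width: 0.0869
grip_force: 0.0
[ 0.20520224  0.23950897 -0.71987454  1.45565396  0.1570903   1.50614836
 -1.38751906]
```

```bash
python3 -m crank '[[[0,0,0,0,0,-7,1],[0,0,0,0,0,-7,1],[0,0,0,0,0,-7,1],[0,0,0,0,0,-7,1],[0,0,0,0,0,-7,1]]]' >/dev/null
python3 -m crank '[[[0,0,0,0,0,-7,1],[0,0,0,0,0,-7,1],[0,0,0,0,0,-7,1],[0,0,0,0,0,-7,1],[0,0,0,0,0,-7,1]]]' >/dev/null
python3 -m crank '[[[0,0,0,0,0,-7,1],[0,0,0,0,0,-7,1],[0,0,0,0,0,-7,1],[0,0,0,0,0,-7,1],[0,0,0,0,0,-7,1]]]' >/dev/null
python3 -m crank '[[[0,0,0,0,0,-7,1],[0,0,0,0,0,-7,1],[0,0,0,0,0,-7,1],[0,0,0,0,0,-7,1],[0,0,0,0,0,-7,1]]]' >/dev/null
python3 -m crank '[[[0,0,0,0,0,-7,1],[0,0,0,0,0,-7,1],[0,0,0,0,0,-7,1],[0,0,0,0,0,-7,1],[0,0,0,0,0,0,1]]]'
cat >> h.py <<'E'
from scipy.spatial.transform import Rotation as Ro
def go(x,y,z,yaw):
    from rig import get_state
    s=get_state();R=Ro.from_euler("xyz",s["tcp_rot"]);p=s["position"]
    T=Ro.from_euler("xyz",[np.pi,0,np.radians(yaw)])
    print("t",s["time"],"pos",p.round(4),"yaw",np.degrees(s["tcp_rot"][2]).round(1),"j",s["joints"].round(2))
    print("shift mm",(R.inv().apply(np.array([x,y,z])-p)*1000).round(1),"turn",np.degrees((R.inv()*T).as_rotvec()).round(1))
E
python3 -c "
from h import *
go(.566,.2096,.084,208.5)"
```

```text
time: 4.52
position: [0.556, 0.1805, 0.3312]
tcp_rot: [-3.141, -0.001, -2.662]
contact_force: [0.1, 0.1, -0.7]
width: 0.087
grip_force: 0.0
t 4.5167 pos [0.556  0.1805 0.3312] yaw -152.5 j [ 0.52  0.37 -1.18  1.44  0.35  1.55  1.4 ]
shift mm [-22.4  21.2 247.2] turn [-0. -0. -1.]
```

```bash
python3 -m crank '[[[-11,10.5,30,0,0,-1,1],[-11.5,10.5,30,0,0,0,1],[0,0,40,0,0,0,1],[0,0,40,0,0,0,1],[0,0,35,0,0,0,1]]]' >/dev/null
python3 -m crank '[[[0,0,0,0,0,0,1],[0,0,0,0,0,0,1]]]'
python3 - <<'E'
from h import *
go(.566,.2098,.084,208.5)
from rig import read_camera
for n in("top","side"):
    c=read_camera(n);cv2.imwrite(f"pics/{n}1.png",c["frame"])
    u,v=[(np.array([c["cx"],c["cy"]])+np.array([c["fx"],c["fy"]])*((q:=c["R"]@np.array([.566,.21,.09])+c["t"])[:2]/q[2])).astype(int)][0]
    print(n,u,v);cv2.imwrite(f"pics/{n}1.png",cv2.resize(c["frame"][v-50:v+50,u-50:u+50],(400,400),interpolation=3))
cv2.imwrite("pics/k1.png",np.hstack([cv2.imread("pics/top1.png"),cv2.imread("pics/side1.png")]))
E
```

```text
time: 5.1
position: [0.5653, 0.2097, 0.1559]
tcp_rot: [3.141, -0.003, -2.65]
contact_force: [-0.0, 0.6, 1.1]
width: 0.0872
grip_force: 0.0
t 5.1 pos [0.5653 0.2097 0.1559] yaw -151.8 j [ 0.4   0.53 -1.09  1.65  0.49  1.27  1.27]
shift mm [-0.9 -0.2 71.9] turn [ 0.  -0.2 -0.3]
top 195 196
side 233 149
```

View pics/k1.png

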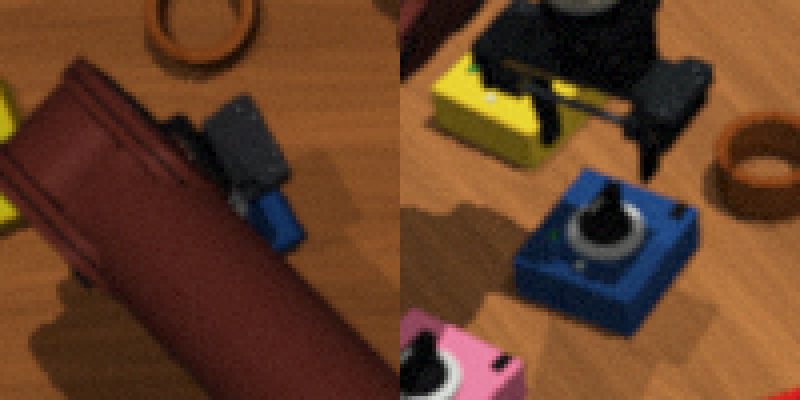

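The side crop shows the open fingers straddling the knob bar (crop (610,210)), aligned with it. I'll descend and grip with 30 N.

```bash
python3 -m crank '[[[-1,0,35,0,0,0,1],[0,0,25,0,0,0,1],[0,0,12,0,0,0,1],[0,0,0,0,0,0,-1],[0,0,0,0,0,0,-1]]]' 30
python3 -m crank '[[[0,0,0,0,0,0,-1],[0,0,0,0,0,0,-1],[0,0,0,0,0,0,-1],[0,0,0,0,0,0,-1]]]' 30
python3 -c "
from h import *
go(.566,.2098,.084,208.5)"
```

```text
time: 5.62
position: [0.5677, 0.2114, 0.0864]
tcp_rot: [3.142, 0.002, -2.646]
contact_force: [0.2, -0.7, 1.5]
width: 0.0802
grip_force: 0.0
time: 5.95
position: [0.5674, 0.211, 0.0855]
tcp_rot: [-3.141, 0.001, -2.646]
contact_force: [0.2, -0.2, 0.3]
width: 0.0551
grip_force: 0.0
t 5.95 pos [0.5674 0.211  0.0855] yaw -151.6 j [ 0.36  0.6  -1.04  1.71  0.56  1.16  1.23]
shift mm [ 1.8 -0.4  1.5] turn [-0.   0.1 -0.1]
```

```bash
python3 -m crank '[[[0,0,0,0,0,0,-1],[0,0,0,0,0,0,-1],[0,0,0,0,0,0,-1],[0,0,0,0,0,0,-1],[0,0,0,0,0,0,-1]]]' 30
python3 -m crank '[[[0,0,0,0,0,0,-1],[0,0,0,0,0,0,-1],[0,0,0,0,0,0,-1],[0,0,0,0,0,0,-1]]]' 30
python3 -c "
from rig import *;print(get_state()['moment'])"
```

```text
time: 6.37
position: [0.5669, 0.2109, 0.0845]
tcp_rot: [3.142, -0.0, -2.645]
contact_force: [-0.5, -0.3, -1.5]
width: 0.0212
grip_force: 0.0
time: 6.7
position: [0.5669, 0.2109, 0.0845]
tcp_rot: [3.142, -0.0, -2.645]
contact_force: [0.4, 0.4, -0.9]
width: 0.0139
grip_force: 30.0
[ 0.1573921  -0.04295776  0.06901564]
```

Gripped at 13.9 mm, as expected for the bar. Now I turn it clockwise (positive about tool z).

```bash
python3 -m crank '[[[0,0,0,0,0,6,-1],[0,0,0,0,0,6,-1],[0,0,0,0,0,6,-1],[0,0,0,0,0,6,-1],[0,0,0,0,0,6,-1]]]'
python3 -m crank '[[[0,0,0,0,0,6,-1],[0,0,0,0,0,6,-1],[0,0,0,0,0,6,-1],[0,0,0,0,0,3,-1],[0,0,0,0,0,0,-1]]]'
python3 -c "
from h import *
from rig import *;print(get_state()['moment']);go(.566,.2098,.084,151.2)"
```

```text
time: 7.12
position: [0.5672, 0.2097, 0.0845]
tcp_rot: [-3.14, 0.0, 3.108]
contact_force: [0.3, -5.2, 0.9]
width: 0.014
grip_force: 30.0
time: 7.53
position: [0.567, 0.2088, 0.0845]
tcp_rot: [-3.138, 0.001, 2.743]
contact_force: [-1.4, -5.7, 3.3]
width: 0.0139
grip_force: 30.0
[-1.26693091  0.19890475  0.09752214]
t 7.5333 pos [0.567  0.2088 0.0845] yaw 157.1 j [ 0.24  0.52 -0.86  1.72  0.44  1.11  0.42]
shift mm [1.3 0.5 0.5] turn [-0.2  0.1  5.9]
```

```bash
for_=1; python3 -m crank '[[[0,0,0,0,0,3,-1],[0,0,0,0,0,2,-1],[0,0,0,0,0,0,-1]]]'
python3 -c "
from rig import *;print(get_state()['moment'])"
python3 -m crank '[[[0,0,0,0,0,2,-1],[0,0,0,0,0,2,-1],[0,0,0,0,0,0,-1]]]'
python3 -c "
from rig import *;print(get_state()['moment'])"
```

```text
time: 7.78
position: [0.567, 0.2086, 0.0845]
tcp_rot: [-3.138, 0.001, 2.657]
contact_force: [-1.4, -6.9, 4.1]
width: 0.0137
grip_force: 30.0
[-1.48749164  0.32403016  0.11467304]
time: 8.03
position: [0.567, 0.2086, 0.0845]
tcp_rot: [-3.138, 0.002, 2.588]
contact_force: [-0.4, -7.5, 4.3]
width: 0.0144
grip_force: 30.0
[-1.60714149  0.21532098  0.7787673 ]
```

```bash
python3 -m crank '[[[0,0,0,0,0,2,-1],[0,0,0,0,0,0,-1],[0,0,0,0,0,0,-1]]]'
python3 - <<'E'
from h import *
from rig import *
print(get_state()['moment'])
c=read_camera("side");cv2.imwrite("pics/k2.png",cv2.resize(c["frame"][99:199,183:283],(500,500),interpolation=3))
E
```

```text
time: 8.28
position: [0.5672, 0.2085, 0.0845]
tcp_rot: [-3.138, 0.002, 2.555]
contact_force: [-0.6, -8.1, 4.1]
width: 0.0147
grip_force: 30.6
[-1.5673984   0.04504819  0.61627182]
```

View pics/k2.png

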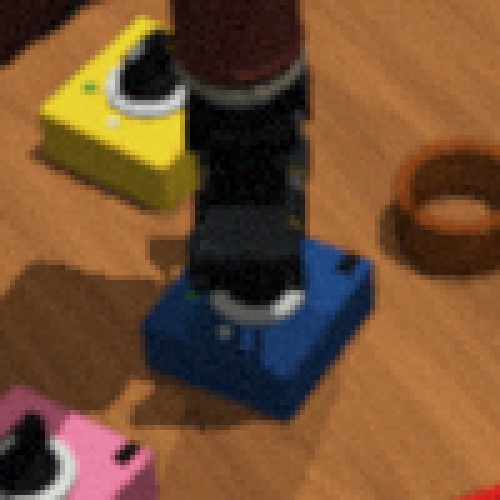

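The side crop shows the gripper on the knob, turned 62°. The 0.6–0.8 N·m reaction and the widening jaws mean it is at the stop. I'll let go and lift.

```bash
python3 -m crank '[[[0,0,0,0,0,0,1],[0,0,0,0,0,0,1],[0,0,0,0,0,0,1],[0,0,0,0,0,0,1],[0,0,0,0,0,0,1]]]' >/dev/null
python3 -m crank '[[[0,0,0,0,0,0,1],[0,0,0,0,0,0,1],[0,0,0,0,0,0,1],[0,0,0,0,0,0,1],[0,0,0,0,0,0,1]]]'
python3 -m crank '[[[0,0,-30,0,0,0,1],[0,0,-40,0,0,0,1],[0,0,-40,0,0,0,1],[0,0,-40,0,0,0,1],[0,0,-40,0,0,0,1]]]'
python3 -m crank '[[[0,0,-40,0,0,0,1],[0,0,-15,0,0,0,1],[0,0,0,0,0,0,1]]]'
python3 - <<'E'
from h import *
from rig import *
go(.466,-.200,.33,165.5)
for n in("top","side"):
    c=read_camera(n);np.savez(n+"2.npz",**c)
    X=[.566,.21,.09],[.466,-.2,.16]
    o=[]
    for x in X:
        q=c["R"]@np.array(x)+c["t"];u,v=int(c["cx"]+c["fx"]*q[0]/q[2]),int(c["cy"]+c["fy"]*q[1]/q[2]);print(n,u,v)
        o.append(cv2.resize(c["frame"][v-40:v+40,u-40:u+40],(300,300),interpolation=3))
    cv2.imwrite(f"pics/q{n}.png",np.hstack(o))
cv2.imwrite("pics/q.png",np.vstack([cv2.imread("pics/qtop.png"),cv2.imread("pics/qside.png")]))
E
```

```text
time: 9.17
position: [0.5666, 0.2114, 0.0845]
tcp_rot: [3.141, -0.001, 2.556]
contact_force: [0.0, -0.4, -0.7]
width: 0.0733
grip_force: 0.0
time: 9.58
position: [0.5663, 0.2111, 0.2766]
tcp_rot: [3.141, -0.0, 2.556]
contact_force: [1.3, 0.0, 1.0]
width: 0.0868
grip_force: 0.0
time: 9.83
position: [0.5679, 0.2123, 0.3344]
tcp_rot: [3.136, 0.004, 2.556]
contact_force: [-0.7, 0.6, -0.3]
width: 0.0869
grip_force: 0.0
t 9.8333 pos [0.5679 0.2123 0.3344] yaw 146.4 j [ 0.27  0.33 -0.9   1.4   0.26  1.53  0.37]
shift mm [-143.  -399.9    2.8] turn [  0.3   0.3 -19.1]
top 195 196
top 314 222
side 233 149
side 276 229
```

View pics/q.png

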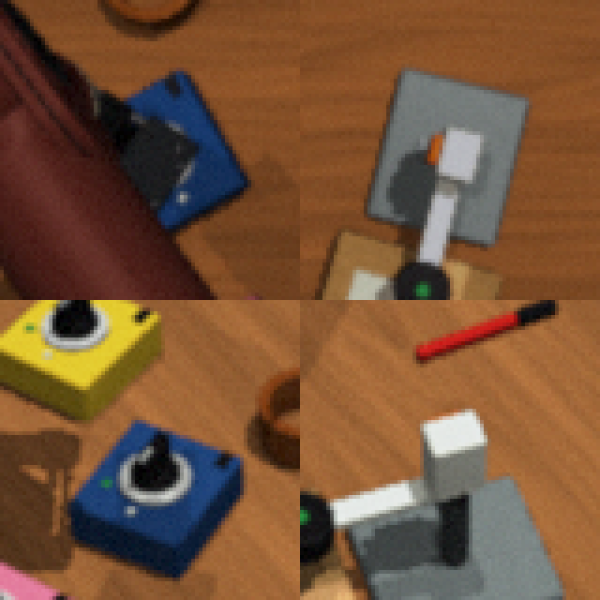

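The knob bar is back in line with its white dot (side crop (155,470)), so it sprang back. The head is clear of the arm in both views: top block at crop (460,155), bare side facing the side camera. I'll fix the mast axis and yaw from the unobstructed views.

Run:
```python
from h import *
c=dict(np.load("top2.npz"));f=c["frame"];hsv=cv2.cvtColor(f,cv2.COLOR_BGR2HSV);P=pts(c)
def rect(m,z):
    v,u=np.nonzero(m);q=np.array([ray(c,x,y,z)[:2] for x,y in zip(u,v)],np.float32)
    return len(u),cv2.minAreaRect(q),q.mean(0)
R=np.zeros((420,560),bool);R[195:250,285:340]=1
w=R&(hsv[...,1]<50)&(hsv[...,2]>120)&(P[...,2]>.175);print("top white",rect(w,.189))
o=R&(hsv[...,1]>150)&(hsv[...,2]>130)&(P[...,2]>.12);print("orange",rect(o,.18))
b=R&(P[...,2]>.01)&(P[...,2]<.027)&(hsv[...,1]<80);print("base",rect(b,.018))
arm=R.copy();arm[250:262,285:340]=1;arm=arm&(hsv[...,1]<50)&(hsv[...,2]>120)&(P[...,2]<.14)&(P[...,2]>.11);print("arm",rect(arm,.128))
c=dict(np.load("side2.npz"));f=c["frame"];hsv=cv2.cvtColor(f,cv2.COLOR_BGR2HSV);P=pts(c)
R=np.zeros((420,560),bool);R[189:269,236:320]=1
w=R&(hsv[...,1]<60)&(hsv[...,2]>130)&(P[...,2]>.183);print("side topface",rect(w,.189))
```

```text
top white (133, ((0.44256481528282166, -0.19942966103553772), (0.03554978966712952, 0.09959609806537628), 79.1954345703125), array([ 0.46478382, -0.20417643], dtype=float32))
orange (20, ((0.4336901605129242, -0.14562904834747314), (0.06653554737567902, 0.12073034793138504), 77.77476501464844), array([ 0.469001  , -0.17686969], dtype=float32))
base (1085, ((0.4647601544857025, -0.2034401148557663), (0.12857630848884583, 0.14791658520698547), 74.7441177368164), array([ 0.46827248, -0.203081  ], dtype=float32))
arm (128, ((0.4046325981616974, -0.18746083974838257), (0.021398823708295822, 0.0724358931183815), 74.61957550048828), array([ 0.403694  , -0.18726799], dtype=float32))
side topface (145, ((0.44935691356658936, -0.2642495036125183), (0.15840567648410797, 0.042560286819934845), 75.44082641601562), array([ 0.46419457, -0.20760645], dtype=float32))
```

The base rectangle is 129×148 mm, so the axis is at (0.465, −0.203) with yaw −15.3°, and the camera arm agrees. When pressed, the squeeze centre sits 1 mm to +y: (0.465, −0.2025).

```bash
python3 -m crank '[[[-13,-36.5,0,0,0,0,1],[-13,-36.5,0,0,0,0,1],[-13,-36.5,0,0,0,0,1],[-13,-36.5,0,0,0,0,1],[-13,-36.5,0,0,0,0,1]]]' 40 >/dev/null
python3 -m crank '[[[-13,-36.5,0,0,0,0,1],[-13,-36.5,0,0,0,0,1],[-13,-36.5,0,0,0,0,1],[-13,-36.5,0,0,0,0,1],[-13,-36.5,0,0,0,0,1]]]' >/dev/null
python3 -m crank '[[[-13,-36.5,0,0,0,0,1],[0,0,0,0,0,-6,1],[0,0,0,0,0,-6,1],[0,0,0,0,0,-6,1],[0,0,0,0,0,0,1]]]'
python3 -c "
from h import *
go(.465,-.2025,.22,164.7)"
```

```text
time: 11.18
position: [0.4633, -0.2028, 0.3278]
tcp_rot: [3.141, -0.003, 2.874]
contact_force: [0.8, 0.6, -0.9]
width: 0.0873
grip_force: 0.0
t 11.1833 pos [ 0.4633 -0.2028  0.3278] yaw 164.7 j [ 0.94  0.04 -0.63  1.64  0.02  1.47  1.61]
shift mm [ -1.9   0.7 107.8] turn [ 0.1 -0.2 -0. ]
```

```bash
python3 -m crank '[[[-2,0.5,30,0,0,0,1],[0,0,40,0,0,0,1],[0,0,38,0,0,0,1],[0,0,0,0,0,0,1],[0,0,0,0,0,0,1]]]'
python3 - <<'E'
from h import *
from rig import *
go(.465,-.2025,.162,164.7)
o=[]
for n in("top","side"):
    c=read_camera(n)
    q=c["R"]@np.array([.465,-.2,.19])+c["t"];u,v=int(c["cx"]+c["fx"]*q[0]/q[2]),int(c["cy"]+c["fy"]*q[1]/q[2])
    o.append(cv2.resize(c["frame"][v-40:v+40,u-40:u+40],(400,400),interpolation=3))
cv2.imwrite("pics/s.png",np.hstack(o))
E
```

```text
time: 11.6
position: [0.4647, -0.2022, 0.2201]
tcp_rot: [3.14, -0.005, 2.868]
contact_force: [-0.2, -0.6, 1.0]
width: 0.087
grip_force: 0.0
t 11.6 pos [ 0.4647 -0.2022  0.2201] yaw 164.3 j [ 0.93  0.1  -0.64  1.81  0.06  1.26  1.57]
shift mm [-0.6 -0.3 58.1] turn [ 0.1 -0.3 -0.4]
```

View pics/s.png

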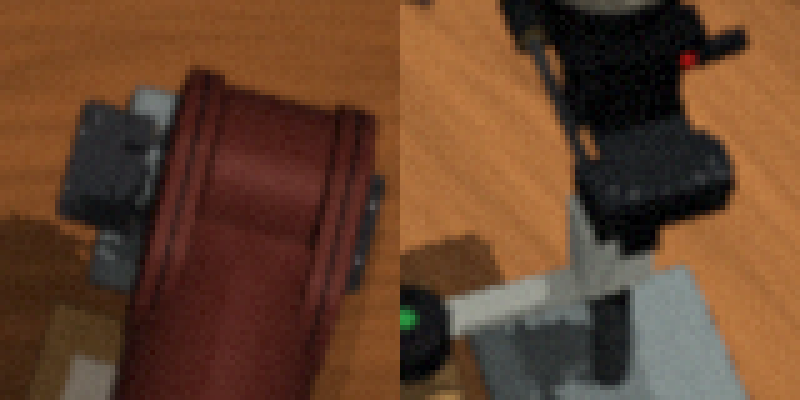

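The side crop shows the near finger in front of the block's bare −y side (crop (640,240)), and there is no contact. I'll go down to 162 mm and squeeze.

```bash
python3 -m crank '[[[-0.5,0,20,0,0,0,1],[0,0,20,0,0,0,1],[0,0,18,0,0,-0.4,1],[0,0,0,0,0,0,-1],[0,0,0,0,0,0,-1]]]' 40
python3 -m crank '[[[0,0,0,0,0,0,-1],[0,0,0,0,0,0,-1],[0,0,0,0,0,0,-1],[0,0,0,0,0,0,-1],[0,0,0,0,0,0,-1]]]'
python3 -m crank '[[[0,0,0,0,0,0,-1],[0,0,0,0,0,0,-1],[0,0,0,0,0,0,-1],[0,0,0,0,0,0,-1]]]'
python3 -c "
from h import *
go(.465,-.2025,.302,164.7)"
```

```text
time: 12.12
position: [0.4673, -0.2031, 0.1652]
tcp_rot: [-3.141, 0.001, 2.876]
contact_force: [0.3, -0.5, 0.0]
width: 0.0799
grip_force: 0.0
time: 12.53
position: [0.4668, -0.2031, 0.1641]
tcp_rot: [-3.141, 0.001, 2.877]
contact_force: [-0.2, -0.3, 0.3]
width: 0.0482
grip_force: 0.0
time: 12.87
position: [0.4662, -0.2051, 0.164]
tcp_rot: [-3.139, 0.001, 2.875]
contact_force: [-2.4, -7.8, 2.5]
width: 0.0352
grip_force: 40.0
t 12.8667 pos [ 0.4662 -0.2051  0.164 ] yaw 164.7 j [ 0.91  0.16 -0.63  1.88  0.1   1.14  1.55]
shift mm [   1.8    1.9 -138. ] turn [-0.1  0.   0. ]
```

At 35.2 mm the button is pressed. I'll relieve the 8 N side load with a small y shift and pull straight up.

```bash
python3 -m crank '[[[0,-2,0,0,0,0,-1],[0,0,-3,0,0,0,-1],[0,0,-6,0,0,0,-1],[0,0,-10,0,0,0,-1],[0,0,0,0,0,0,-1]]]' 45
python3 -c "
from h import *
go(.465,-.2045,.302,164.7)"
```

```text
time: 13.28
position: [0.4661, -0.2052, 0.1836]
tcp_rot: [-3.141, 0.0, 2.876]
contact_force: [-0.7, -3.9, -5.2]
width: 0.0344
grip_force: 44.9
t 13.2833 pos [ 0.4661 -0.2052  0.1836] yaw 164.8 j [ 0.92  0.14 -0.64  1.85  0.09  1.18  1.56]
shift mm [   1.2    0.4 -118.4] turn [-0.   0.   0.1]
```

```bash
python3 -m crank '[[[0,-0.5,-12,0,0,0,-1],[0,-0.5,-12,0,0,0,-1],[0,0,-12,0,0,0,-1],[0,0,-9,0,0,0,-1],[0,0,-3,0,0,0,-1]]]'
python3 -m crank '[[[0,0,-3,0,0,0,-1],[0,0,-5,0,0,0,-1],[0,0,-8,0,0,0,-1],[0,0,-10,0,0,0,-1],[0,0,-10,0,0,0,-1]]]'
python3 -c "
from h import *
go(.466,-.2052,.304,164.7)"
```

```text
time: 13.7
position: [0.4659, -0.2054, 0.2318]
tcp_rot: [3.141, 0.0, 2.877]
contact_force: [0.5, -1.8, -6.5]
width: 0.035
grip_force: 44.9
time: 14.12
position: [0.4656, -0.2054, 0.267]
tcp_rot: [3.141, -0.001, 2.877]
contact_force: [3.7, -1.1, -12.6]
width: 0.0346
grip_force: 44.9
t 14.1167 pos [ 0.4656 -0.2054  0.267 ] yaw 164.8 j [ 0.94  0.07 -0.63  1.74  0.04  1.35  1.6 ]
shift mm [ -0.3   0.4 -37. ] turn [ 0.  -0.1  0.1]
```

```bash
python3 -m crank '[[[0,0,-10,0,0,0,-1],[0,0,-10,0,0,0,-1],[0,0,-8,0,0,0,-1],[0,0,-4,0,0,0,-1],[0,0,0,0,0,0,-1]]]' 50
python3 -m crank '[[[0,0,-2,0,0,0,-1],[0,0,-2,0,0,0,-1],[0,0,0,0,0,0,-1]]]'
python3 -m crank '[[[0,0,-1,0,0,0,-1],[0,0,0,0,0,0,-1]]]'
```

```text
time: 14.53
position: [0.4658, -0.2056, 0.2995]
tcp_rot: [3.142, 0.0, 2.877]
contact_force: [1.3, 0.6, -11.7]
width: 0.0345
grip_force: 49.9
time: 14.78
position: [0.4658, -0.2056, 0.3026]
tcp_rot: [3.141, -0.0, 2.877]
contact_force: [1.7, 1.4, -11.9]
width: 0.0344
grip_force: 49.9
time: 14.95
position: [0.4658, -0.2056, 0.3035]
tcp_rot: [3.141, -0.0, 2.877]
contact_force: [1.3, 2.1, -11.4]
width: 0.034
grip_force: 49.9
```

```bash
python3 -m crank '[[[0,0,-1,0,0,0,-1],[0,0,0,0,0,0,-1]]]'
python3 -m crank '[[[0,0,-1,0,0,0,-1],[0,0,0,0,0,0,-1]]]'
```

```text
time: 15.12
position: [0.4657, -0.2057, 0.3043]
tcp_rot: [3.141, -0.001, 2.877]
contact_force: [3.1, 2.1, -11.8]
width: 0.0345
grip_force: 49.9
time: 15.28
position: [0.4655, -0.2057, 0.3046]
tcp_rot: [3.141, -0.001, 2.877]
contact_force: [3.9, 1.1, -21.3]
width: 0.0346
grip_force: 49.9
```

The pull jumped from 12 to 21 N at 140.6 mm of rise, which is the second stop. I'll wait briefly and check by camera.

```bash
python3 -m crank '[[[0,0,-0.5,0,0,0,-1],[0,0,0,0,0,0,-1],[0,0,0,0,0,0,-1],[0,0,0,0,0,0,-1],[0,0,0,0,0,0,-1]]]'
python3 - <<'E'
from h import *
from rig import *
c=read_camera("side");cv2.imwrite("pics/end.png",c["frame"]);P=pts(c);hsv=cv2.cvtColor(c["frame"],cv2.COLOR_BGR2HSV)
q=np.linalg.norm(P[...,:2]-np.array([.405,-.188]),axis=-1)<.02
m=q&(hsv[...,1]<60)&(hsv[...,2]>120)&(P[...,2]>.2);print("arm top z (expect .268)",m.sum(),np.percentile(P[...,2][m],[50,90]) if m.any() else None)
E
```

```text
time: 15.7
position: [0.4653, -0.2057, 0.3047]
tcp_rot: [3.141, -0.002, 2.877]
contact_force: [5.7, -0.4, -26.2]
width: 0.0341
grip_force: 49.9
arm top z (expect .268) 54 [0.27023165 0.27228998]
```

View pics/end.png

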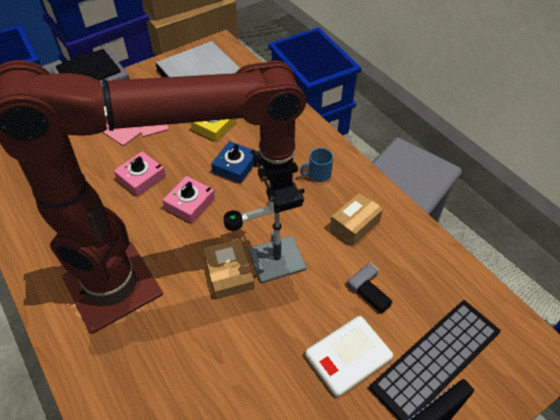

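The final side view shows the head raised at (280,195) with both mast sections drawn out at (277,230). The camera arm top is at 0.270 m (0.268 expected), the bystanders are in place and the pull is a steady 26 N. I'm handing it in.

```bash
python3 -c "
from rig import *
print(job_done())"
```

```text
the job is handed in; nothing more can be done
None
```

I turned the knob to its stop and it sprang back, then drew the camera up to the second stop; the arm is holding it there with the button squeezed, and I handed the job in at about 16 s.

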